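# Couple a tube carrier to a shaker drive with its locking pin

### The arm

A 6-joint arm with a two-finger parallel gripper is mounted at the origin on a cart in front of the work surface, level with it; the furniture and walls round the work are solid. World frame = base frame: x ahead of the robot, y to its left, z up, the work surface at z = 0. Lengths are in mm, angles in rad, forces in N, time in s.
With the tool pointing down it reaches from about 350 to 850 mm from the base axis. Payload 8.1 kg.
Tool frame: the origin (TCP) lies on the centre line of the jaws, within the pads' length; the fingertips stand 25 mm ahead of it and the grasp point (between the pads) lies 6 mm ahead of it; z points along the fingers, y is the line along which they close (so a half turn about z gives the same grasp; the last joint's range is limited). The gripper opens to 85 mm and grips with 20 to 120 N. Pads are 22 mm wide; open, the fingers measure 114 mm over their backs; the gripper's body (76 mm by 85 mm) begins 54 mm behind the grasp point. The pads swing forward as they close: fully open they stand 13 mm farther back than shut.
Start: joints at [1.187, 0.13, 1.488, -0, 1.523, -0.085], TCP at [176.602, 573.426, 256.292] pointing down, gripper open.
Joint ranges: [-2.96, 2.96], [-0.89, 2.26], [0.02, 2.5], [-1.34, 4.48], [0, 2.73], [-2.66, 2.66]. Speed limits (rad/s): [2.39, 2.39, 2.79, 3.14, 3.14, 3.14].

### API

Orientations are given as a unit quaternion [x, y, z, w].
In Python, from station import monitor, camera, get_calibration, workorder, models gives the robot as it stands. The module is installed in compiled form; this text tells all that it offers.
- The arm moves only by the tool drive_tool, never from a script. Its argument "commands" is text: rows parted by semicolons, each of 7 numbers parted by spaces: the opening, from 0 (shut) to 1 (fully open), then the shift along the tool's x, y, z normalised to -1 to 1, where 1 is 80 cm, then the turn, a rotation vector about the tool's x, y, z normalised to -1 to 1, where 1 is 180 degrees. A call has 1 to 8 rows; each row shifts and turns the commanded pose from where the row before left it, along the tool's axes as they then stand; what a row does not reach is not made up. A row lasts 1/8 s, in which the tool goes at most 62.5 mm and 10.7 degrees, less where a joint would pass 70% of its speed; a pose out of reach is approached as far as the arm can. A call with a number of a shift or a turn outside -1 to 1 is refused whole. A call with a gripper value outside its range is refused whole. The fingers move at their own pace and stop on an object; "force" is the grip in N (left out, the last holds). Time passes only in rows, so rows that do not move let the fingers close. It gives the time, the measured TCP pose, the force, the opening and the grip force at its end, in the units of the state.
- monitor.state(): the state, without advancing time (a new reading comes with each control period).
- camera(name): name is "side" or "top"; returns the picture (420x560x3 uint8, red, green, blue); there is no depth.
- get_calibration(name): a dict with "vertical_fov" (degrees; the focal length in pixels is half the picture's height over the tangent of half this angle, whatever the lens; pixels are square), "cx", "cy" (the principal point, pixels), "pose" (4x4, takes a point from camera to world coordinates). Camera axes: x right, y down, z forward; pixel columns grow to the right and rows downward; lengths in mm; the calibration is good to about 2 mm. A picture is of the moment at which its call begins. get_calibration takes no time and is no camera call.
- workorder.close_job(): hands the job in; it is judged then, once.
Trained networks look in the newest picture that a camera, given by its name, has taken for a name from the list of things; names that differ only in an ending like _2 or _b are one class to them, and where a whole thing is asked for, a point or a joint stands for the part that bears it (a point fixed in the world has none). Each returns a list of dicts, best first, with "p" (0 to 1); they miss things now and then, are a little off and sometimes report something else, mostly with a low value. They report only what shows in the picture. A call takes as long as a camera call. They do not tell look-alikes from the thing itself.
- models.recognise(camera, thing): "at" ([x, y, z] in mm, in world coordinates, good to about 4 mm: the middle of the surface that is visible of it).
- models.masks_of(camera, thing): "pixels" (420x560 bool, what is visible of it).
The state is a dict: "t": time; "joint_pos": joint angles; "dq": joint speeds; "joint_torque": joint torques, N m; "ee_pos": TCP position; "tool_rot": TCP orientation; "contact_force": force on the tool from outside, world axes, zero at the start; "torque": the same for the moment, N m; "grip_width": finger opening in mm; "grasp_force": force on a finger pad.
Only numpy, scipy, OpenCV 4.12 (cv2) and the standard library are available. Lean on these libraries where they do the work, as an engineer would, in place of code of your own. Each camera call takes 0.05 s, during which the arm holds its last target. There are 200 camera calls.

### The job

Fit the blue tube carrier to the bench shaker: set it down between the black guide rails with its tongue towards the drive and slide the tongue into the drive yoke until it stops. Then take the red-handled locking pin out of the black tube rack and drop it through both ears of the yoke and the eye of the tongue between them, until its flange rests on the yoke. Leave the tubes standing in the rack and do not disturb the tape roll or the marker.

Things in the scene. Friction and masses are not known exactly. Their poses are not given: they have to be found in the camera images.
- shaker: bench shaker, fixed, 110 x 285 mm: aluminium slide deck at one end, white drive housing (110 x 80 mm, top 85 mm above the bench) at the other. Origin on the bench under the drive axis; z up, y along the slide direction towards the drive, x across. The housing's face is at y = +65 mm; a steel rod joins it to the yoke
- deck (a point): middle of the level slide deck's top, 40 mm above the bench, at x = 0, y = -83 mm in the shaker's frame, same axes; the deck runs 56 mm either way along y. Two black guide rails, 100 mm long, stand 12 mm above it; inner faces 32 mm either side of the middle line; their upper halves are bevelled outwards at 45 degrees as a lead-in (76 mm apart at the top)
- yoke_hole (a point): steel drive yoke, 40 mm wide: centre of the pin hole at the upper ear's top face, 54.5 mm above the bench, on the shaker's middle line, axes as the shaker's. Ears 6 mm thick, holes 17 mm; slot between them 38.5 to 48.5 mm above the bench. The yoke starts anywhere in its 20 mm stroke along y (hole at y = -10 to +10 mm of the shaker); stiff, it yields only above about 15 N and stays where left
- yoke_slot (a point): middle of the end wall of the yoke's slot, 43.5 mm above the bench, 18 mm behind the hole's axis (+y). The slot opens towards -y, where its mouth lies 35 mm from this wall, and is open at both sides. Below the lower ear (underside 32.5 mm above the bench) there is free space down to 14 mm above the bench
- carrier: loose tube carrier, 0.24 to 0.39 kg: aluminium base plate 60 x 84 x 7 mm with a blue block 40 (x) x 74 (y) x 42 mm on it (three empty wells; top 49 mm above the plate's underside) and a steel tongue, 32 mm wide, 7 mm thick, reaching 86 mm from the origin at +y, its end bevelled. Origin at the centre of the plate's underside, z up, y towards the tongue. Grasp the block across its 40 mm width
- eye (a point): centre of the 17 mm eye in the carrier's tongue, on the tongue's top face: 68 mm from the carrier's origin along its +y, 7 mm above its underside. With the tongue's end against the end wall of the yoke's slot the eye is in line with the holes of the ears
- pin: loose steel locking pin, 60 g, upright in a hole of the tube rack. Origin at the centre of its tip, z along the pin towards the handle: tip tapered from 8 to 14 mm diameter over the first 6 mm, shank 14 mm diameter up to z = 30 mm, flange 22 mm diameter from z = 30 to 34 mm, red round handle 16 mm diameter from z = 34 to 66 mm
- pin_shoulder (a point): centre of the underside of the pin's flange, 30 mm from its tip; rests on the top face of the upper ear when the pin is home
- tube_rack: black tube rack, fixed, 108 (x) x 200 (y) x 24 mm with 5 x 10 holes of 14.6 mm, 18.7 mm apart, inner floor 4 mm above the bench; origin at the centre of its underside, its long y axis roughly along the robot's x. It holds the pin (tip on the inner floor, flange 10 mm above the rack's top) and two tubes, at least 55 mm apart along y; which is where varies
- tube_0: capped blood tube with purple stopper, 16 x 16 x 79 mm, upright in the rack; origin at its bottom
- tube_1: second capped blood tube with purple stopper, 16 x 16 x 79 mm, upright in the rack; origin at its bottom
- label_tape: roll of white label tape, 60 mm across, 19 mm high, lying flat on the bench; origin at the centre of its underside
- marker_pen: marker pen, 17 x 118 x 16 mm, lying on the bench; origin under its middle
There are look-alikes about, which are no part of the job. Of the things that look like the carrier, the middle-sized one is meant.

How it is judged (in metres and radians):
On the way, in this order (a step that is already met when the one before it is completed fails the run):
1. the carrier stands flat on the slide deck between the rails with its tongue in the yoke's slot, eye in line with the ears' holes to 6 mm (horizontal distance between eye and yoke_hole below 0.006 m and z of eye in the frame of yoke_hole between -0.0095 and -0.0055 m and angle between the y axis of carrier and the y axis of shaker, either way round below 0.08 rad and angle between carrier's own z axis and vertical below 0.05 rad), for 0.2 s.
2. the pin is through both ears and the eye, its flange down on the yoke (horizontal distance between pin_shoulder and yoke_hole below 0.004 m and z of pin_shoulder in the frame of yoke_hole between -0.002 and 0.002 m and angle between pin's own z axis and vertical below 0.1 rad), for 0.2 s.
At the end, for the whole second after the job is handed in: Carrier flat on the deck, in line to 0.08 rad, tongue in the yoke, eye in line with the ears' holes to 4.5 mm; pin upright (0.1 rad), centred to 4 mm, through both ears and eye, flange within 2 mm of the yoke's top; all released and at rest; both tubes upright (all of step 2 and horizontal distance between eye and yoke_hole below 0.0045 m and z of eye in the frame of yoke_hole between -0.0095 and -0.0055 m and angle between the y axis of carrier and the y axis of shaker, either way round below 0.08 rad and angle between carrier's own z axis and vertical below 0.05 rad and linear speed of each of pin, carrier below 0.02 m/s and angle between each of tube_0, tube_1's own z axis and vertical below 0.3 rad); the robot touches nothing.
It fails at once if a tube is pulled out of the rack or knocked askew (distance of any of tube_0, tube_1 from where it was at the start of the episode above 0.03 m or angle between any of tube_0, tube_1's own z axis and vertical above 0.5 rad).
It fails at once if the tape roll or the marker is shoved aside (more than 30 mm) (distance of any of label_tape, marker_pen from where it was at the start of the episode above 0.03 m).
It also fails if it takes over 64 s, if anything falls off the work surface, if the arm or the gripper's body presses on something with over 40 N, if the wrist force passes 120 N, or if a joint passes its speed limit or range.

## Working session

There is one attempt and no reset: what is moved stays moved. The work goes in short steps, Python scripts to look and compute and a tool call to move; the robot and the scene stay as the last step left them, time stands still between calls to the robot, and variables do not carry over. Pictures are saved under pics/ and viewed, at most 10 in all, crops included, and the job is handed in when it is done.

Besides the shell and the picture viewer there is one more tool, called after "Request:" by a JSON object that holds its "api" and its "payload", one argument or row to a line. drive_tool: Moves the arm, as the interface text tells. Its arguments: {"type":"object","properties":{"commands":{"type":"string"},"force":{"type":"number"}},"required":["commands"]}

```bash
mkdir -p pics; cat > h.py <<'E'
import numpy as np, cv2
from station import monitor, camera, get_calibration, workorder, models
def snap(n,f):
    im=camera(n); cv2.imwrite('pics/'+f,im[:,:,::-1]); return im
def proj(n,P):
    c=get_calibration(n); T=np.array(c['pose']); P=np.atleast_2d(P)
    q=(P-T[:3,3])@T[:3,:3]; f=210/np.tan(np.radians(c['vertical_fov'])/2)
    return np.c_[c['cx']+f*q[:,0]/q[:,2], c['cy']+f*q[:,1]/q[:,2]]
def unproj(n,uv,z):
    c=get_calibration(n); T=np.array(c['pose']); uv=np.atleast_2d(uv).astype(float)
    f=210/np.tan(np.radians(c['vertical_fov'])/2)
    d=np.c_[(uv[:,0]-c['cx'])/f,(uv[:,1]-c['cy'])/f,np.ones(len(uv))]@T[:3,:3].T
    o=T[:3,3]; return o+d*((z-o[2])/d[:,2])[:,None]
E
python3 - <<'E'
from h import *
np.set_printoptions(precision=1,suppress=True)
a=snap('top','t0.png');b=snap('side','s0.png')
for n in('top','side'):
    print(n,get_calibration(n))
    for th in('carrier','pin','shaker','tube_rack','tube_0','eye','yoke_hole','label_tape','marker_pen'):
        try: print(th,[(np.round(r['at']),round(r['p'],2)) for r in models.recognise(n,th)])
        except Exception as e: print(th,e)
print(monitor.state())
E
```

```text
top {'vertical_fov': 47.93876070164812, 'cx': 282.5241035682193, 'cy': 214.70754702335094, 'pose': array([[   0.1,   -1. ,    0.2,  208.5],
       [  -1. ,   -0.1,    0. ,  -66.1],
       [  -0. ,   -0.2,   -1. , 1364.7],
       [   0. ,    0. ,    0. ,    1. ]])}
carrier [(array([ 503., -411.,   28.]), 0.93), (array([ 338., -413.,   20.]), 0.85), (array([ 328., -152.,   11.]), 0.78), (array([ 531., -112.,   80.]), 0.21)]
pin [(array([ 500., -410.,   27.]), 0.59), (array([ 516., -159.,   22.]), 0.51), (array([586., 112.,  40.]), 0.46), (array([394., 371.,  17.]), 0.15)]
shaker [(array([588., 112.,  41.]), 0.9)]
tube_rack [(array([ 516., -160.,   19.]), 0.69), (array([376., 149.,  13.]), 0.42)]
tube_0 [(array([ 534., -114.,   81.]), 0.43)]
eye [(array([ 331., -150.,   14.]), 0.77), (array([ 502., -408.,   24.]), 0.68), (array([ 338., -410.,   18.]), 0.57), (array([376., 151.,  12.]), 0.33)]
yoke_hole [(array([591., 105.,  54.]), 0.84)]
label_tape [(array([394., 369.,  19.]), 0.53)]
marker_pen [(array([379., 152.,  16.]), 0.55), (array([ 518., -160.,   21.]), 0.51)]
side {'vertical_fov
[... 557 characters left out ...]
.]), 0.57)]
eye [(array([ 332., -173.,   32.]), 0.79), (array([ 339., -428.,   19.]), 0.77), (array([ 492., -384.,   39.]), 0.71), (array([ 534., -118.,   60.]), 0.58)]
yoke_hole [(array([588.,  96.,  49.]), 0.73)]
label_tape [(array([392., 355.,  18.]), 0.49)]
marker_pen [(array([376., 147.,  11.]), 0.42)]
{'t': 1.0, 'joint_pos': array([ 1.2,  0.1,  1.5,  0. ,  1.5, -0.1]), 'dq': array([-0.,  0., -0.,  0.,  0., -0.]), 'joint_torque': array([ -0. , -56.9, -50.1,  -0. ,   0. ,  -0. ]), 'ee_pos': array([176.6, 573.4, 256.3]), 'tool_rot': array([0.1, 1. , 0. , 0. ]), 'contact_force': array([ 0.7, -0.2, -0.4]), 'torque': array([ 0., -0., -0.]), 'grasp_force': 0.0, 'grip_width': 85.4938979809836}
```

View pics/t0.png

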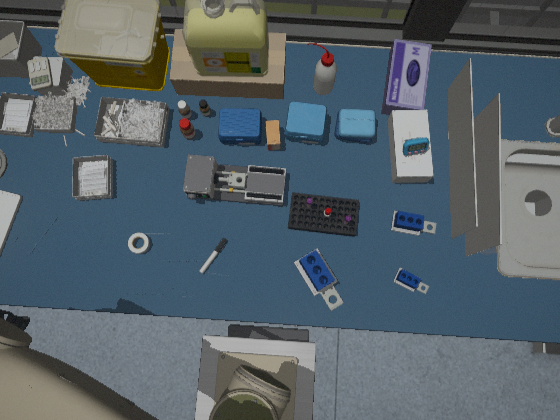

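View pics/s0.png

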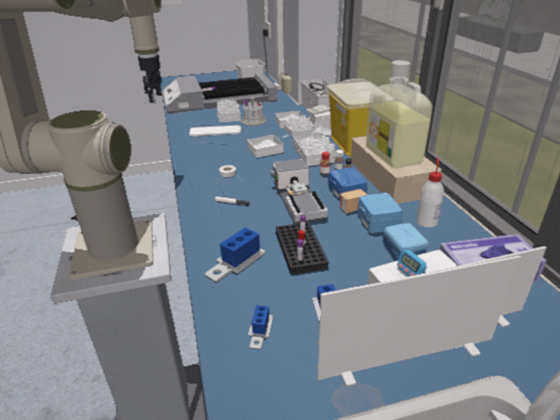

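The middle-sized carrier is at about px (410,223) in the top view, with its tongue towards image right (world -y). The shaker drive housing is at px (200,175) and its deck at (265,183). The red pin is in the rack at about (327,212), with tubes at (309,201) and (348,217). I'll zoom in.

```bash
python3 - <<'E'
from h import *
a=cv2.imread('pics/t0.png');b=cv2.imread('pics/s0.png')
def c(im,x,y,w,h): return cv2.resize(im[y:y+h,x:x+w],(400,300),interpolation=cv2.INTER_CUBIC)
cv2.imwrite('pics/z0.png',np.vstack([np.hstack([c(a,180,140,120,90),c(a,375,190,80,60)]),np.hstack([c(a,284,180,80,60),c(b,230,150,100,75)])]))
np.set_printoptions(precision=2,suppress=True)
for n in('top','side'):
    print(np.array(get_calibration(n)['pose']))
for r in models.masks_of('top','carrier'):
    m=r['pixels'].astype(np.uint8); print(r['p'],m.sum(),cv2.minAreaRect(cv2.findNonZero(m)))
E
```

```text
[[   0.07   -0.97    0.21  208.52]
 [  -1.     -0.06    0.02  -66.11]
 [  -0.     -0.22   -0.98 1364.74]
 [   0.      0.      0.      1.  ]]
[[    0.96    -0.16     0.21   215.15]
 [   -0.26    -0.52     0.81 -1098.17]
 [   -0.02    -0.84    -0.54   758.97]
 [    0.       0.       0.       1.  ]]
0.94 444 ((411.1000671386719, 281.8000183105469), (34.882659912109375, 15.652474403381348), 26.56505012512207)
0.83 1437 ((321.0721130371094, 280.1934814453125), (62.59571075439453, 28.261194229125977), 58.24052047729492)
0.74 695 ((413.25006103515625, 223.25), (43.73389434814453, 20.396076202392578), 11.309932708740234)
```

View pics/z0.png

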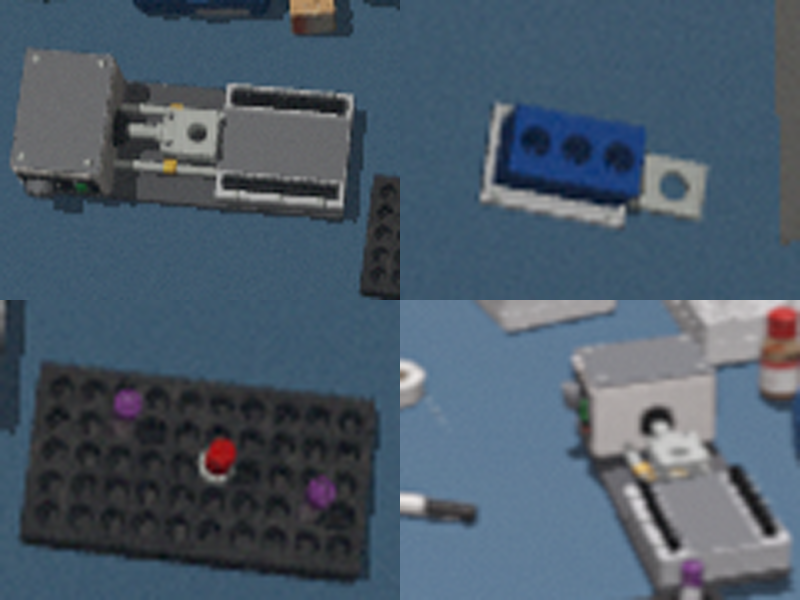

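```bash
cat > fit.py <<'E'
from h import *
from scipy.optimize import least_squares
def px(l,x0,y0,s): l=np.array(l,float); return np.c_[x0+(l[:,0]+.5)/s-.5,y0+(l[:,1]+.5)/s-.5]
def tf(p,L): L=np.atleast_2d(L).astype(float); c,s=np.cos(p[2]),np.sin(p[2]); return np.c_[p[0]+c*L[:,0]-s*L[:,1],p[1]+s*L[:,0]+c*L[:,1],L[:,2]]
def fit(sets,p0):
    f=lambda p: np.concatenate([(proj(n,tf(p,L))-uv).ravel() for n,L,uv in sets])
    r=least_squares(f,p0,loss='soft_l1'); return r.x,r.fun.reshape(-1,2)
E
python3 - <<'E'
from fit import *
np.set_printoptions(precision=2,suppress=True)
car=px([(118,105),(246,128),(238,200),(105,185),(137,141),(177,150),(219,157),(273,186),(222,226),(308,165),(302,218)],375,190,5)
# carrier y ~ world -y, x ~ world -x
L=[(-20,-37,49),(-20,37,49),(20,37,49),(20,-37,49),(0,-22,49),(0,0,49),(0,22,49),(0,68,7),(30,42,7),(-16,86,7),(16,86,7)]
L=np.array(L); use=[0,1,2,3,5,7,8,9,10]
pc,r=fit([('top',L[use],car[use])],[500,-400,np.pi]); print('carrier',pc); print(r)
sh=px([(27,50),(13,180),(100,190),(118,57)],180,140,10/3)
LS=np.array([(55,145,85),(-55,145,85),(-55,65,85),(55,65,85)])
ss=px([(173,50),(313,38)],230,150,4); 
ps,r=fit([('top',LS,sh)],[600,90,0]); print('shaker top',ps); print(r)
hole=px([(197,131)],180,140,10/3); h=unproj('top',hole,54.5)[0]; print('hole top',h)
print('hole side',unproj('side',px([(284,152)],230,150,4),54.5))
mid=unproj('top',px([(348,150),(221,140)],180,140,10/3),52); print('mid',mid, np.arctan2(-(mid[1]-mid[0])[0],(mid[1]-mid[0])[1]))
print('pin',unproj('top',px([(222,450)],284,180-60,5),70), unproj('top',px([(222,150)],284,180,5),70))
m=models.masks_of('side','pin'); 
for q in m[:2]: ys,xs=np.nonzero(q['pixels']); print(q['p'],xs.min(),xs.max(),ys.min(),ys.max())
# overlays
a=cv2.imread('pics/t0.png');b=cv2.imread('pics/s0.png')
A=cv2.resize(a,None,fx=4,fy=4,interpolation=cv2.INTER_CUBIC);B=cv2.resize(b,None,fx=4,fy=4,interpolation=cv2.INTER_CUBIC)
def poly(I,n,W,c):
    q=((proj(n,W)+.5)*4-.5).round().astype(int); cv2.polylines(I,[q.reshape(-1,1,2)],True,c,1)
def box(x0,x1,y0,y1,z): return [(x0,y0,z),(x1,y0,z),(x1,y1,z),(x0,y1,z)]
for I,n in((A,'top'),(B,'side')):
    for W in(box(-55,55,65,145,85),box(-55,55,-139,-138,40),box(-32,32,-133,-33,40),box(-38,38,-133,-33,52),box(-55,55,65,65.1,3)): poly(I,n,tf(ps,W),(0,255,255))
    for W in(box(-30,30,-42,42,7),box(-20,20,-37,37,49),box(-16,16,42,86,7)): poly(I,n,tf(pc,W),(0,255,0))
A1=A[560:860,720:1220];A2=A[780:980,1540:1780]
B1=B[600:920,1060:1360]
out=np.zeros((600,800,3),np.uint8); out[:300,:500]=A1; out[300:500,:240]=A2; out[:320,500:800]=B1; out[320:,240:800]=B[1120:1400,1200:1760]
cv2.imwrite('pics/ov.png',out)
E
```

```text
carrier [ 506.25 -405.7     3.04]
[[-0.38  0.47]
 [-0.14  0.21]
 [-0.08 -0.6 ]
 [ 0.53 -1.99]
 [-0.08  0.4 ]
 [ 0.13  0.03]
 [ 0.34  0.49]
 [-0.16 -0.02]
 [-0.1  -0.02]]
shaker top [585.85  94.46  -0.02]
[[-0.26  1.06]
 [-1.14 -0.83]
 [ 1.08 -1.46]
 [ 0.28  1.24]]
hole top [593.49  89.95  54.5 ]
hole side [[595.57  84.35  54.5 ]]
mid [[585.82 -41.73  52.  ]
 [587.5   68.77  52.  ]] -0.015255634096674431
pin [[ 516.12 -170.25   70.  ]] [[ 516.12 -170.25   70.  ]]
0.55 300 303 232 238
0.47 220 235 165 176
```

View pics/ov.png

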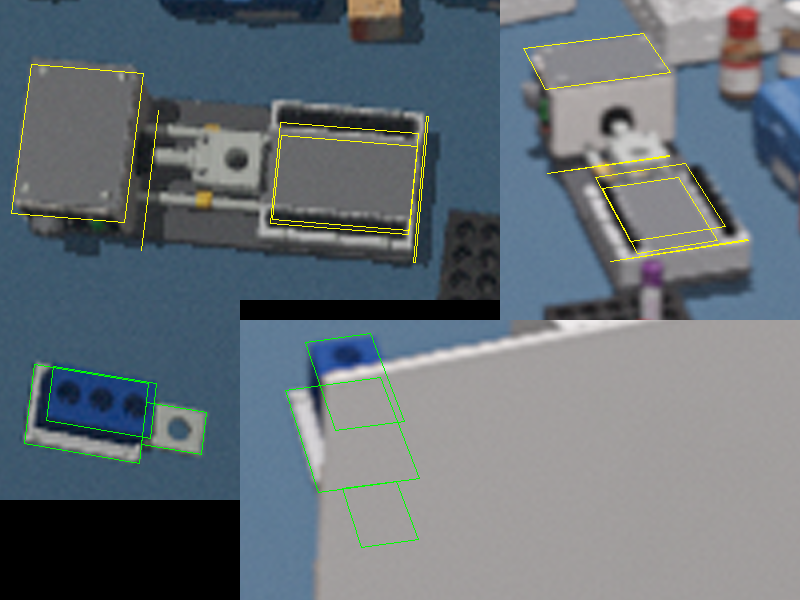

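```bash
python3 - <<'E'
from fit import *
np.set_printoptions(precision=1,suppress=True,linewidth=200)
xs=np.arange(-60,61,2.)
for n,f in(('top','t0'),('side','s0')):
    im=cv2.imread(f'pics/{f}.png')
    for p in([590,94.5,-.017],):
        g=np.zeros((3,len(xs)))
        for k,(y0,y1) in enumerate(((-125,-95),(-95,-65),(-65,-40))):
            for y in np.arange(y0,y1,2.):
                q=proj(n,tf(p,np.c_[xs,0*xs+y,0*xs+46])).astype(np.float32)
                v=cv2.remap(im,q[:,0].reshape(1,-1),q[:,1].reshape(1,-1),cv2.INTER_LINEAR)[0].mean(1); g[k]+=v/len(np.arange(y0,y1,2.))
        print(n);print(np.c_[xs,g.T].round().astype(int).T.tolist())
    # pin red and hole
    if 1:
        I=im.astype(int); m=(I[...,2]>120)&(I[...,1]<70)&(I[...,0]<70)
        q=proj(n,[[516,-170,60]])[0].astype(int); M=np.zeros_like(m); M[q[1]-12:q[1]+12,q[0]-12:q[0]+12]=1
        y,x=np.nonzero(m&M); print('red',x.mean(),y.mean(),x.min(),x.max(),y.min(),y.max(),'proj top',proj(n,[[516,-170,70],[516,-170,38]]))
        q=proj(n,[[593,88,54.5]])[0].round().astype(int); print(q);print(im[q[1]-5:q[1]+6,q[0]-7:q[0]+8].mean(2).round().astype(int))
E
```

```text
top
[[-60, -58, -56, -54, -52, -50, -48, -46, -44, -42, -40, -38, -36, -34, -32, -30, -28, -26, -24, -22, -20, -18, -16, -14, -12, -10, -8, -6, -4, -2, 0, 2, 4, 6, 8, 10, 12, 14, 16, 18, 20, 22, 24, 26, 28, 30, 32, 34, 36, 38, 40, 42, 44, 46, 48, 50, 52, 54, 56, 58, 60], [61, 63, 63, 79, 109, 143, 156, 136, 77, 39, 40, 36, 34, 48, 76, 107, 116, 107, 105, 105, 104, 104, 105, 105, 104, 104, 105, 104, 104, 104, 104, 104, 104, 104, 104, 104, 104, 105, 104, 104, 104, 104, 105, 111, 122, 131, 97, 47, 31, 31, 32, 36, 47, 71, 104, 121, 107, 89, 87, 87, 87], [57, 61, 63, 79, 109, 145, 160, 139, 79, 39, 41, 39, 35, 46, 73, 107, 119, 108, 104, 104, 104, 105, 105, 105, 105, 105, 105, 105, 105, 105, 105, 104, 104, 105, 105, 105, 105, 105, 105, 105, 105, 105, 105, 110, 121, 133, 99, 44, 32, 32, 32, 35, 44, 71, 106, 128, 111, 90, 87, 86, 87], [57, 62, 63, 79, 107, 144, 162, 145, 90, 44, 39, 39, 35, 45, 71, 106, 121, 109, 106, 106, 105, 105, 105, 105, 105, 105, 105, 105, 106, 106, 105, 105, 104, 104, 104, 105, 105, 105, 105, 105, 105, 105, 105, 109, 120, 134, 117, 52, 32, 31, 31, 34, 42, 68, 102, 13
[... 2065 characters left out ...]
0 187]
[[127 179 193 179 144 147 167 165 160 166 168 164 160 162 157]
 [109 154 180 186 187 187 188 178 164 183 190 172 163 163 158]
 [144 161 186 197 200 199 198 192 188 196 196 180 158 154 145]
 [179 187 196 200 199 202 201 200 201 204 201 182 140 105  95]
 [180 198 201 200 196 190 186 188 194 199 203 189 146  88  59]
 [175 198 203 196 178 155 144 143 156 183 202 202 188 140  73]
 [149 183 201 196 177 152 142 145 160 186 203 205 200 171 107]
 [124 163 196 203 198 188 181 183 190 193 197 193 182 163 129]
 [118 139 175 194 191 178 171 169 168 157 150 148 148 141 120]
 [126 119 129 145 145 140 137 137 134 129 122 126 147 152 123]
 [120 115 114 120 129 140 136 133 133 124 118 120 134 146 136]]
```

```bash
cat >> fit.py <<'E'
from scipy.spatial.transform import Rotation as Ro
def go(x,y,z,ydir):
    "target TCP xyz mm, tool y heading (rad, world) -> shift in tool axes (unit 800mm), total turn about tool z (unit pi), tilt"
    s=monitor.state(); R=Ro.from_quat(s['tool_rot']).as_matrix()
    d=R.T@(np.array([x,y,z])-s['ee_pos'])/800
    h=np.arctan2(R[1,1],R[0,1]); w=(h-ydir+np.pi)%(2*np.pi)-np.pi
    Y=np.array([np.cos(ydir),np.sin(ydir),0]);Z=np.array([0,0,-1.]);T=np.c_[np.cross(Y,Z),Y,Z]
    rv=Ro.from_matrix(R.T@T).as_rotvec()/np.pi
    print('t %.2f pos'%s['t'],s['ee_pos'].round(1),'yhead %.3f'%h,'shift',d.round(4),'turnz %.4f'%(w/np.pi),'rv',rv.round(4),'j',np.round(s['joint_pos'],2),'F',s['contact_force'].round(1),'w',round(s['grip_width'],1),round(s['grasp_force'],1))
E
python3 - <<'E'
from fit import *
np.set_printoptions(precision=3,suppress=True)
go(506,-406,200,3.04); go(506,-406,200,3.04-np.pi)
print(Ro.from_quat(monitor.state()['tool_rot']).as_matrix())
print(unproj('top',[[238.7,179.5]],54.5),unproj('side',[[299.5,187.5]],54.5))
E
```

```text
t 1.10 pos [176.6 573.4 256.3] yhead 1.272 shift [-0.754 -1.049  0.07 ] turnz -0.5628 rv [-0.    -0.    -0.563] j [ 1.19  0.13  1.49 -0.    1.52 -0.09] F [0.4 0.8 0.8] w 85.5 0.0
t 1.10 pos [176.6 573.4 256.3] yhead 1.272 shift [-0.754 -1.049  0.07 ] turnz 0.4372 rv [-0.     0.     0.437] j [ 1.19  0.13  1.49 -0.    1.52 -0.09] F [0.4 0.8 0.8] w 85.5 0.0
[[-0.956  0.294 -0.   ]
 [ 0.294  0.956 -0.   ]
 [ 0.    -0.    -1.   ]]
[[591.832  89.955  54.5  ]] [[592.294  86.242  54.5  ]]
```

Request:
{"api": "drive_tool", "payload": {
  "commands": "1 -0.058 -0.048 0 0 0 0;1 -0.058 -0.048 0 0 0 0;1 -0.058 -0.048 0 0 0 0;1 -0.058 -0.048 0 0 0 0;1 -0.058 -0.048 0 0 0 0;1 -0.058 -0.048 0 0 0 0;1 -0.058 -0.048 0 0 0 0;1 -0.058 -0.048 0 0 0 0",
  "force": 40
}}

```text
t: 2.1
ee_pos: [441.8, 168.8, 256.7]
tool_rot: [0.149, 0.989, 0.0, 0.001]
contact_force: [0.4, 0.8, -0.4]
grip_width: 85.4
grasp_force: 0.0
```

Request:
{"api": "drive_tool", "payload": {
  "commands": "1 -0.029 -0.0666 0 0 0 0;1 -0.029 -0.0666 0 0 0 0;1 -0.029 -0.0666 0 0 0 0;1 -0.029 -0.0666 0 0 0 0;1 -0.029 -0.0666 0 0 0 0;1 -0.029 -0.0666 0 0 0 0;1 -0.029 -0.0666 0 0 0 0;1 -0.029 -0.0666 0 0 0 0"
}}

```text
t: 3.1
ee_pos: [492.8, -293.4, 256.5]
tool_rot: [0.149, 0.989, -0.0, 0.0]
contact_force: [0.5, 0.9, 0.5]
grip_width: 85.2
grasp_force: 0.0
```

Request:
{"api": "drive_tool", "payload": {
  "commands": "1 -0.029 -0.0666 0 0 0 0;1 -0.029 -0.0666 0 0 0 0;1 0 0 0 0 0 0.055;1 0 0 0 0 0 0.055;1 0 0 0 0 0 0.055;1 0 0 0 0 0 0.055;1 0 0 0 0 0 0.055;1 0 0 0 0 0 0.055"
}}

```text
t: 4.1
ee_pos: [505.8, -406.9, 256.2]
tool_rot: [0.621, 0.783, -0.0, -0.0]
contact_force: [0.3, -0.0, 0.4]
grip_width: 85.6
grasp_force: 0.0
```

Request:
{"api": "drive_tool", "payload": {
  "commands": "1 0 0 0 0 0 0.055;1 0 0 0 0 0 0.055;1 0 0 0 0 0 0.055;1 0 0 0 0 0 0.055;1 0 0 0 0 0 0.055;1 0 0 0 0 0 0.055;1 0 0 0 0 0 0.055;1 0 0 0 0 0 0.055"
}}

```text
t: 5.1
ee_pos: [505.8, -406.9, 256.2]
tool_rot: [0.978, 0.208, -0.0, -0.0]
contact_force: [0.1, -0.1, 0.1]
grip_width: 85.1
grasp_force: 0.0
```

```bash
python3 - <<'E'
from fit import *
go(506,-406,200,-3.243)
E
```

```text
t 5.10 pos [ 505.8 -406.9  256.2] yhead -1.153 shift [ 0.0007 -0.0009  0.0703] turnz 0.6654 rv [-0.      0.      0.6654] j [-0.76  0.26  1.34 -0.    1.54  0.4 ] F [ 0.1 -0.1  0.1] w 85.1 0.0
```

Request:
{"api": "drive_tool", "payload": {
  "commands": "1 0 0 0.02 0 0 0.0555;1 0 0 0.02 0 0 0.0555;1 0 0 0.02 0 0 0.0555;1 0 0 0.02 0 0 0.0555;1 0 0 0.02 0 0 0.0555;1 0 0 0.02 0 0 0.0555;1 0 0 0 0 0 0.0555;1 0 0 0 0 0 0.0555"
}}

```text
t: 6.1
ee_pos: [505.7, -406.8, 159.8]
tool_rot: [0.883, -0.469, -0.0, -0.0]
contact_force: [0.5, -0.4, 0.6]
grip_width: 85.2
grasp_force: 0.0
```

Request:
{"api": "drive_tool", "payload": {
  "commands": "1 0 0 0 0 0 0.0555;1 0 0 0 0 0 0.0555;1 0 0 0 0 0 0.0555;1 0 0 0 0 0 0.055;1 0 0 0 0 0 0"
}}

```text
t: 6.72
ee_pos: [505.8, -406.9, 160.3]
tool_rot: [-0.673, 0.74, 0.0, -0.0]
contact_force: [0.6, 0.2, -0.8]
grip_width: 85.4
grasp_force: 0.0
```

```bash
python3 - <<'E'
from fit import *
go(506,-406,42,-3.243)
b=snap('side','s1.png');a=snap('top','t1.png')
I=lambda im:im[:,:,::-1]
z=lambda im,x,y,w,h: cv2.resize(I(im)[y:y+h,x:x+w],(400,400),interpolation=cv2.INTER_CUBIC)
cv2.imwrite('pics/z1.png',np.hstack([z(a,360,170,100,100),z(b,270,230,110,110)]))
E
```

```text
t 6.72 pos [ 505.8 -406.9  160.3] yhead 3.046 shift [-1.200e-03 -1.000e-04  1.478e-01] turnz 0.0020 rv [0.    0.    0.002] j [-0.76  0.32  1.45  0.    1.37  2.48] F [ 0.6  0.2 -0.8] w 85.4 0.0
```

View pics/z1.png

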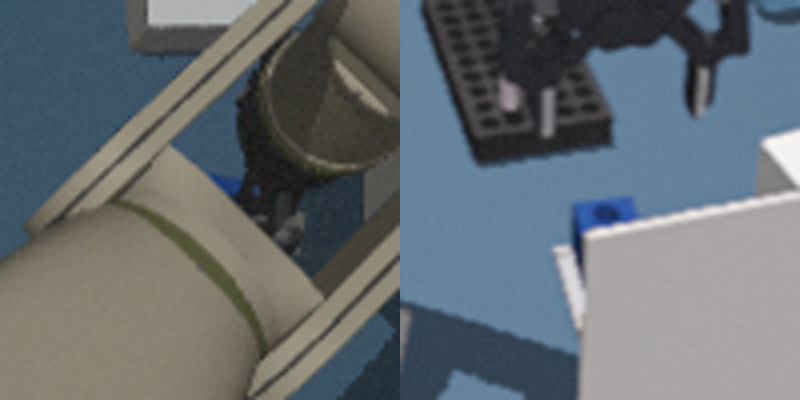

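The side view shows the open fingers straddling the block direction above it, so I'll descend and grip.

Request:
{"api": "drive_tool", "payload": {
  "commands": "1 -0.001 0 0.04 0 0 0.002;1 0 0 0.04 0 0 0;1 0 0 0.04 0 0 0;1 0 0 0.028 0 0 0;1 0 0 0 0 0 0;0 0 0 0 0 0 0;0 0 0 0 0 0 0;0 0 0 0 0 0 0"
}}

```text
t: 7.82
ee_pos: [506.9, -407.0, 43.8]
tool_rot: [-0.67, 0.742, -0.002, 0.0]
contact_force: [0.5, 0.9, 4.7]
grip_width: 39.4
grasp_force: 41.6
```

Request:
{"api": "drive_tool", "payload": {
  "commands": "0 0 0 0 0 0 0;0 0 0 0 0 0 0;0 0 0 0 0 0 0;0 0 0 0 0 0 0"
}}

```text
t: 8.32
ee_pos: [506.9, -407.0, 43.8]
tool_rot: [-0.67, 0.742, -0.002, 0.0]
contact_force: [-0.5, 1.1, 7.0]
grip_width: 39.7
grasp_force: 41.6
```

Request:
{"api": "drive_tool", "payload": {
  "commands": "0 0 0 0 0 0 0;0 0 0 -0.02 0 0 0;0 0 0 -0.04 0 0 0;0 0 0 -0.06 0 0 0;0 0 0 -0.05 0 0 0;0 0 0 0 0 0 0;0 0 0 0 0 0 0",
  "force": 60
}}

```text
t: 9.2
ee_pos: [505.2, -405.5, 176.5]
tool_rot: [-0.67, 0.742, 0.001, -0.0]
contact_force: [-1.1, 0.6, -3.7]
grip_width: 39.3
grasp_force: 61.1
```

```bash
python3 - <<'E'
from fit import *
np.set_printoptions(precision=4,suppress=True)
go(588,-24,180,-0.017)
a=snap('top','t2.png')
E
```

```text
t 9.20 pos [ 505.2 -405.5  176.5] yhead 3.039 shift [-0.485  -0.0542 -0.0039] turnz 0.9728 rv [ 0.0006 -0.0008  0.9728] j [-0.76  0.31  1.43 -0.    1.4   2.49] F [-1.1  0.6 -3.7] w 39.3 61.1
```

Request:
{"api": "drive_tool", "payload": {
  "commands": "0 -0.0690 -0.0077 0 0 0 0;0 -0.069 -0.0077 0 0 0 0;0 -0.069 -0.0077 0 0 0 0;0 -0.069 -0.0077 0 0 0 0;0 -0.069 -0.0077 0 0 0 0;0 -0.069 -0.0077 0 0 0 0;0 -0.069 -0.0077 0 0 0 0;0 0 0 0 0 0 -0.054"
}}

```text
t: 10.25
ee_pos: [521.0, -114.0, 179.3]
tool_rot: [0.783, -0.619, -0.014, -0.065]
contact_force: [-0.3, 0.2, -4.9]
grip_width: 39.2
grasp_force: 61.5
```

Request:
{"api": "drive_tool", "payload": {
  "commands": "0 0 0 0 0 0 -0.054;0 0 0 0 0 0 -0.054;0 0 0 0 0 0 -0.054;0 0 0 0 0 0 -0.054;0 0 0 0 0 0 -0.054;0 0 0 0 0 0 -0.054;0 0 0 0 0 0 -0.054;0 0 0 0 0 0 -0.054"
}}

```text
t: 11.25
ee_pos: [521.4, -116.1, 179.3]
tool_rot: [0.998, 0.01, 0.03, -0.059]
contact_force: [-0.0, 0.1, -3.2]
grip_width: 39.2
grasp_force: 61.5
```

Request:
{"api": "drive_tool", "payload": {
  "commands": "0 0 0 0 0 0 -0.054;0 0 0 0 0 0 -0.054;0 0 0 0 0 0 -0.054;0 0 0 0 0 0 -0.054;0 0 0 0 0 0 -0.054;0 0 0 0 0 0 -0.054;0 0 0 0 0 0 -0.054;0 0 0 0 0 0 -0.054"
}}

```text
t: 12.25
ee_pos: [521.3, -116.1, 179.3]
tool_rot: [0.771, 0.634, 0.06, -0.027]
contact_force: [0.4, -0.1, -2.7]
grip_width: 39.0
grasp_force: 61.5
```

Request:
{"api": "drive_tool", "payload": {
  "commands": "0 0 0 0 0 0 -0.054;0 0 0 0 0 0 -0.054;0 0 0 0 0 0 0"
}}

```text
t: 12.62
ee_pos: [521.6, -116.1, 179.7]
tool_rot: [0.655, 0.753, 0.064, -0.016]
contact_force: [0.0, -0.2, -3.0]
grip_width: 38.9
grasp_force: 61.5
```

```bash
python3 - <<'E'
from fit import *
np.set_printoptions(precision=4,suppress=True)
go(588,-24,100,-0.017)
a=snap('top','t3.png');b=snap('side','s3.png')
I=lambda im:im[:,:,::-1]
z=lambda im,x,y,w,h: cv2.resize(I(im)[y:y+h,x:x+w],(400,400),interpolation=cv2.INTER_CUBIC)
cv2.imwrite('pics/z3.png',np.hstack([z(a,200,120,120,120),z(b,240,120,120,120)]))
E
```

```text
t 12.62 pos [ 521.6 -116.1  179.7] yhead 0.134 shift [0.0908 0.09   0.1172] turnz 0.0482 rv [ 0.0211 -0.0364  0.0494] j [-0.4  -0.02  1.79  0.13  1.36 -0.57] F [ 0.  -0.2 -3. ] w 38.9 61.5
```

View pics/z3.png

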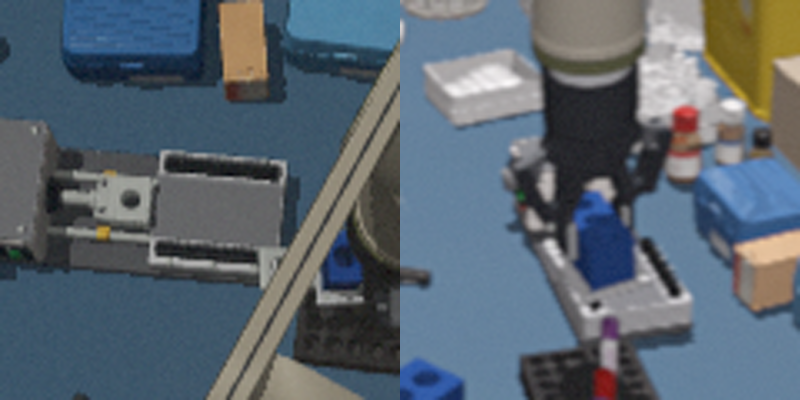

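The last wrist joint hit its range, which cut the move short and tilted the tool. The carrier is still held, with its tongue now towards the shaker, so I'll straighten it up.

Request:
{"api": "drive_tool", "payload": {
  "commands": "0 0 0 0 0.0105 -0.0182 0.0247;0 0 0 0 0.0105 -0.0182 0.0247;0 0 0 0 0 0 0"
}}

```text
t: 13.1
ee_pos: [522.9, -115.7, 181.5]
tool_rot: [0.713, 0.701, 0.001, 0.002]
contact_force: [-0.3, 0.1, -4.6]
grip_width: 39.6
grasp_force: 61.3
```

```bash
python3 - <<'E'
from fit import *
np.set_printoptions(precision=4,suppress=True)
go(588.0,-24,120,-0.017)
E
```

```text
t 13.10 pos [ 522.9 -115.7  181.5] yhead -0.016 shift [0.116  0.0792 0.077 ] turnz 0.0002 rv [0.0012 0.0002 0.0002] j [-0.31  0.    1.76  0.    1.38 -0.3 ] F [-0.3  0.1 -4.6] w 39.6 61.3
```

Request:
{"api": "drive_tool", "payload": {
  "commands": "0 0.039 0.0264 0 0 0 0;0 0.039 0.0264 0 0 0 0;0 0.038 0.0264 0.02 0 0 0;0 0 0 0.03 0 0 0;0 0 0 0.027 0 0 0;0 0 0 0 0 0 0;0 0 0 0 0 0 0"
}}

```text
t: 13.98
ee_pos: [588.3, -25.3, 121.3]
tool_rot: [0.713, 0.701, 0.002, 0.002]
contact_force: [0.9, -0.3, -3.3]
grip_width: 39.4
grasp_force: 61.6
```

```bash
python3 - <<'E'
from fit import *
np.set_printoptions(precision=4,suppress=True)
go(588.0,-24,90,-0.017)
a=snap('top','t4.png');b=snap('side','s4.png')
I=lambda im:im[:,:,::-1]
z=lambda im,x,y,w,h: cv2.resize(I(im)[y:y+h,x:x+w],(400,400),interpolation=cv2.INTER_CUBIC)
cv2.imwrite('pics/z4.png',np.hstack([z(a,210,130,100,100),z(b,250,150,100,100)]))
E
```

```text
t 13.97 pos [588.3 -25.3 121.3] yhead -0.016 shift [ 0.0016 -0.0006  0.0391] turnz 0.0002 rv [0.0016 0.0002 0.0002] j [-0.13  0.2   1.67 -0.    1.27 -0.11] F [ 0.9 -0.3 -3.3] w 39.4 61.6
```

View pics/z4.png

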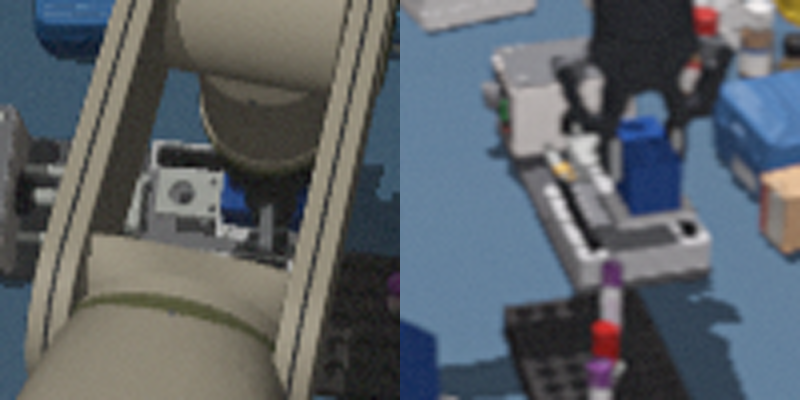

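```bash
python3 - <<'E'
from fit import *
np.set_printoptions(precision=1,suppress=True,linewidth=160)
im=cv2.imread('pics/t4.png').mean(2)
print(im[170:185,246:265].round().astype(int))
print(unproj('top',[[255.1,177.6]],84.8),proj('top',[[589.4,42.7,84.8]]))
E
```

```text
[[ 80  90 163  71  33  39  42  29  37  35  30  26  29  30  33  36  35  34  32]
 [ 76 116 163 125  75  54  54  35  41  43  28  25  31  33  35  41  35  39  34]
 [ 79 117 132 124 145 144 143 146 146 149 149 150 151 121 121 121  57  54  39]
 [114 113 108 117 153 153 159 157 158 157 156 155 158 151 152 151 148 147 147]
 [152 123 102 118 151 154 155 156 155 156 156 156 156 155 156 158 160 132 157]
 [115  84 105 128 153 150 151 141 109 101 103 133 153 153 153 156 131  90 140]
 [ 65  63 103 129 152 152 145  97  85  99  99  96 144 151 152 152 145 128 149]
 [ 69  57 102 138 151 153 117  95 100 105 103  99 124 152 151 153 152 150 151]
 [ 57  98 104 141 151 152 102 102 104  77  73  73 107 150 153 153 151 154 155]
 [ 53 103 102 149 150 152 124 106 103  60  60  60 120 154 154 154 153 154 156]
 [ 65 104 102 153 149 153 150 127 104  62  60  99 147 151 151 152 152 153 151]
 [ 64 102 113 152 154 153 154 149 140 135 135 147 153 153 152 152 126 107 149]
 [ 59 102 117 152 154 156 156 154 153 152 154 155 152 153 154 154  92  86 154]
 [ 76 105 106 101 100 113 110 109 123 138 139 139 137 155 155 153 144 145 156]
 [ 75 106 107  95  96 102  99 102  74  85  83  86  84  98  99 112 109 108 156]]
[[591.6  40.6  84.8]] [[254.3 178.3]]
```

Request:
{"api": "drive_tool", "payload": {
  "commands": "0 0 0 0.02 0 0 0;0 0 0 0.014 0 0 0;0 0 0 0.006 0 0 0;0 0 0 0 0 0 0;0 0 0 0 0 0 0"
}}

```text
t: 14.7
ee_pos: [588.4, -25.0, 88.9]
tool_rot: [0.713, 0.701, 0.001, 0.002]
contact_force: [-0.3, 0.2, -4.3]
grip_width: 39.8
grasp_force: 61.8
```

Request:
{"api": "drive_tool", "payload": {
  "commands": "0 0 0 0.004 0 0 0;0 0 0 0.002 0 0 0;0 0 0 0 0 0 0"
}}

```text
t: 15.08
ee_pos: [588.3, -25.0, 84.1]
tool_rot: [0.713, 0.701, 0.001, 0.002]
contact_force: [-0.6, -0.4, -0.8]
grip_width: 39.1
grasp_force: 62.0
```

Request:
{"api": "drive_tool", "payload": {
  "commands": "0 0 0 0.0015 0 0 0;0 0 0 0 0 0 0;0 0 0 0 0 0 0"
}}

```text
t: 15.45
ee_pos: [588.4, -25.1, 84.0]
tool_rot: [0.713, 0.701, 0.001, 0.002]
contact_force: [-4.9, 1.0, 7.8]
grip_width: 38.9
grasp_force: 63.1
```

```bash
python3 - <<'E'
from fit import *
np.set_printoptions(precision=4,suppress=True)
go(588.3,-10,84,-0.017); s=monitor.state(); print(s['torque'])
a=snap('top','t5.png');b=snap('side','s5.png')
I=lambda im:im[:,:,::-1]
z=lambda im,x,y,w,h: cv2.resize(I(im)[y:y+h,x:x+w],(400,400),interpolation=cv2.INTER_CUBIC)
cv2.imwrite('pics/z5.png',np.hstack([z(a,210,130,100,100),z(b,260,160,80,80)]))
E
```

```text
t 15.45 pos [588.4 -25.1  84. ] yhead -0.016 shift [ 0.0189 -0.0004 -0.0001] turnz 0.0003 rv [0.0015 0.0005 0.0003] j [-0.13  0.24  1.69 -0.    1.21 -0.11] F [-4.9  1.   7.8] w 38.9 63.1
[0.0985 1.3767 0.0238]
```

View pics/z5.png

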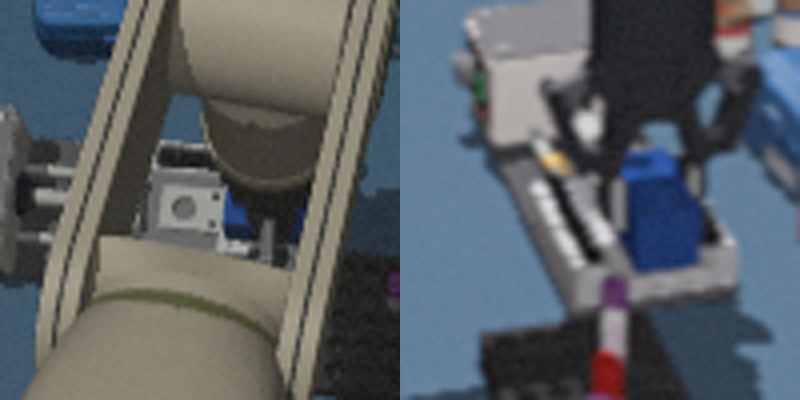

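Request:
{"api": "drive_tool", "payload": {
  "commands": "0 0 -0.0015 0 0 0 0;0 0 0 0 0 0 0;0 0 0 0 0 0 0"
}}

```text
t: 15.92
ee_pos: [588.2, -25.1, 84.1]
tool_rot: [0.713, 0.701, 0.002, 0.003]
contact_force: [-0.6, 0.4, 6.0]
grip_width: 39.0
grasp_force: 62.9
```

Request:
{"api": "drive_tool", "payload": {
  "commands": "0 0 -0.0015 0 0 0 0;0 0 0 0 0 0 0;0 0 0 0 0 0 0"
}}

```text
t: 16.3
ee_pos: [587.7, -25.1, 84.2]
tool_rot: [0.713, 0.701, 0.003, 0.004]
contact_force: [5.1, -0.1, 6.0]
grip_width: 39.1
grasp_force: 62.9
```

Request:
{"api": "drive_tool", "payload": {
  "commands": "0 0 0.0015 -0.0008 0 0 0;0 0.007 0 0 0 0 0;0 0.007 0 0 0 0 0;0 0.007 0 0 0 0 0;0 0 0 0 0 0 0"
}}

```text
t: 16.92
ee_pos: [587.8, -9.0, 84.1]
tool_rot: [0.713, 0.701, 0.001, 0.003]
contact_force: [1.1, -4.9, 8.3]
grip_width: 39.2
grasp_force: 63.0
```

Request:
{"api": "drive_tool", "payload": {
  "commands": "0 0.007 0 -0.0005 0 0 0;0 0.007 0 0 0 0 0;0 0.007 0 0 0 0 0;0 0 0 0 0 0 0"
}}

```text
t: 17.42
ee_pos: [587.9, 7.9, 84.1]
tool_rot: [0.713, 0.701, 0.001, 0.003]
contact_force: [2.1, -4.4, 6.8]
grip_width: 39.3
grasp_force: 62.7
```

Request:
{"api": "drive_tool", "payload": {
  "commands": "0 0.005 0 0 0 0 0;0 0.005 0 0 0 0 0;0 0 0 0 0 0 0"
}}

```text
t: 17.8
ee_pos: [588.1, 15.6, 84.1]
tool_rot: [0.713, 0.701, 0.001, 0.003]
contact_force: [2.5, -4.9, 6.0]
grip_width: 38.9
grasp_force: 62.7
```

Request:
{"api": "drive_tool", "payload": {
  "commands": "0 0.003 0 0 0 0 0;0 0 0 0 0 0 0;0 0 0 0 0 0 0"
}}

```text
t: 18.18
ee_pos: [588.2, 17.8, 84.1]
tool_rot: [0.713, 0.701, 0.001, 0.003]
contact_force: [1.7, -6.3, 6.1]
grip_width: 39.2
grasp_force: 62.7
```

Request:
{"api": "drive_tool", "payload": {
  "commands": "0 0.0025 0 0 0 0 0;0 0 0 0 0 0 0;0 0 0 0 0 0 0"
}}

```text
t: 18.55
ee_pos: [588.2, 19.7, 84.1]
tool_rot: [0.713, 0.701, 0.001, 0.003]
contact_force: [2.0, -6.5, 6.1]
grip_width: 38.9
grasp_force: 62.7
```

```bash
python3 - <<'E'
from fit import *
np.set_printoptions(precision=4,suppress=True)
go(588.3,25,84,-0.017)
a=snap('top','t6.png');b=snap('side','s6.png')
I=lambda im:im[:,:,::-1]
z=lambda im,x,y,w,h: cv2.resize(I(im)[y:y+h,x:x+w],(400,400),interpolation=cv2.INTER_CUBIC)
cv2.imwrite('pics/z6.png',np.hstack([z(a,210,140,70,70),z(b,260,160,80,80)]))
E
```

```text
t 18.55 pos [588.2  19.7  84.1] yhead -0.016 shift [0.0066 0.     0.0001] turnz 0.0003 rv [0.0017 0.0011 0.0003] j [-0.05  0.24  1.69 -0.    1.21 -0.03] F [ 2.  -6.5  6.1] w 38.9 62.7
```

View pics/z6.png

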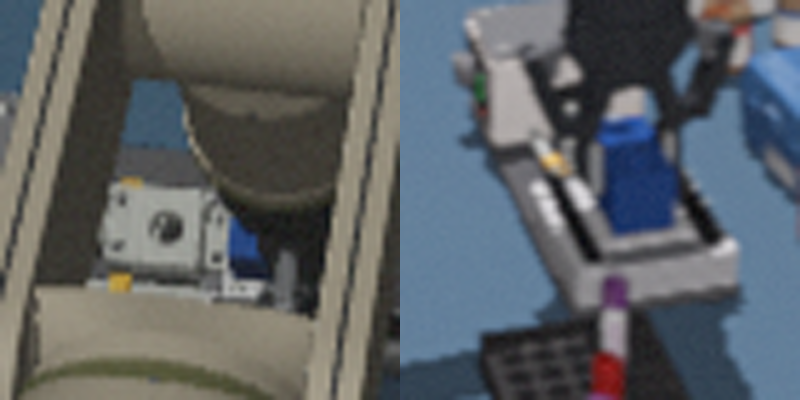

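The tongue is in the slot and the eye is nearly under the hole at crop (165,228). I'll push on until it stops.

Request:
{"api": "drive_tool", "payload": {
  "commands": "0 0.003 0 0 0 0 0;0 0 0 0 0 0 0;0 0 0 0 0 0 0"
}}

```text
t: 19.02
ee_pos: [588.2, 22.2, 84.1]
tool_rot: [0.713, 0.701, 0.001, 0.003]
contact_force: [2.6, -5.7, 6.9]
grip_width: 39.4
grasp_force: 62.7
```

Request:
{"api": "drive_tool", "payload": {
  "commands": "0 0.0025 0 0 0 0 0;0 0 0 0 0 0 0;0 0 0 0 0 0 0"
}}

```text
t: 19.4
ee_pos: [588.3, 24.0, 84.2]
tool_rot: [0.713, 0.701, 0.001, 0.003]
contact_force: [1.9, -6.8, 5.2]
grip_width: 39.0
grasp_force: 62.6
```

Request:
{"api": "drive_tool", "payload": {
  "commands": "0 0.0025 0 0 0 0 0;0 0 0 0 0 0 0;0 0 0 0 0 0 0"
}}

```text
t: 19.77
ee_pos: [588.3, 24.3, 84.2]
tool_rot: [0.713, 0.701, -0.0, 0.004]
contact_force: [0.8, -13.9, 7.0]
grip_width: 39.3
grasp_force: 62.6
```

Request:
{"api": "drive_tool", "payload": {
  "commands": "0 0.0025 0 0 0 0 0;0 0 0 0 0 0 0;0 0 0 0 0 0 0"
}}

```text
t: 20.15
ee_pos: [588.4, 25.8, 84.3]
tool_rot: [0.713, 0.701, -0.001, 0.004]
contact_force: [0.7, -17.8, 7.4]
grip_width: 39.4
grasp_force: 62.6
```

Request:
{"api": "drive_tool", "payload": {
  "commands": "0 -0.003 0 -0.0006 0 0 0;0 0 0 0 0 0 0;0.8 0 0 0 0 0 0;0.8 0 0 0 0 0 0;0.8 0 0 0 0 0 0;0.8 0 0 0 0 0 0;0.8 0 0 -0.03 0 0 0;0.8 0 0 -0.06 0 0 0"
}}

```text
t: 21.15
ee_pos: [585.3, 27.3, 153.9]
tool_rot: [0.713, 0.701, -0.001, -0.0]
contact_force: [0.1, 0.1, 1.7]
grip_width: 68.6
grasp_force: 0.0
```

Request:
{"api": "drive_tool", "payload": {
  "commands": "0.8 0 0 -0.06 0 0 0;0.5 -0.07 0 0 0 0 0;0.5 -0.07 0 0 0 0 0;0.5 -0.07 0 0 0 0 0;0.5 0 0 0 0 0 0"
}}

```text
t: 21.78
ee_pos: [584.1, -144.6, 204.2]
tool_rot: [0.714, 0.7, 0.001, 0.002]
contact_force: [0.2, 1.0, 0.1]
grip_width: 42.8
grasp_force: 0.0
```

```bash
python3 - <<'E'
from fit import *
np.set_printoptions(precision=4,suppress=True)
go(516,-170,120,-0.03)
a=snap('top','t7.png');b=snap('side','s7.png')
I=lambda im:im[:,:,::-1]
z=lambda im,x,y,w,h: cv2.resize(I(im)[y:y+h,x:x+w],(400,400),interpolation=cv2.INTER_CUBIC)
cv2.imwrite('pics/z7.png',np.hstack([z(a,210,150,70,70),z(b,260,160,80,80)]))
E
```

```text
t 21.77 pos [ 584.1 -144.6  204.2] yhead -0.021 shift [-0.0332 -0.0849  0.105 ] turnz 0.0029 rv [0.0014 0.0007 0.0029] j [-0.33  0.16  1.55 -0.    1.43 -0.31] F [0.2 1.  0.1] w 42.8 0.0
```

View pics/z7.png

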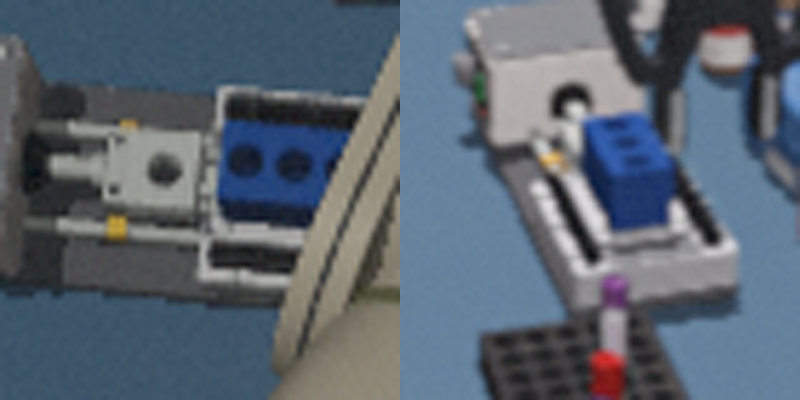

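Request:
{"api": "drive_tool", "payload": {
  "commands": "0.5 -0.016 -0.0425 0.03 0 0 0;0.5 -0.017 -0.0425 0.03 0 0 0;0.5 0 0 0.03 0 0 0;0.5 0 0 0.015 0 0 0;0.5 0 0 0 0 0 0;0.5 0 0 0 0 0 0"
}}

```text
t: 22.62
ee_pos: [517.6, -165.9, 121.1]
tool_rot: [0.712, 0.702, 0.001, 0.003]
contact_force: [0.4, 0.2, 0.5]
grip_width: 42.9
grasp_force: 0.0
```

```bash
python3 - <<'E'
from fit import *
np.set_printoptions(precision=4,suppress=True)
go(516,-170,68,-0.02)
a=snap('top','t8.png');b=snap('side','s8.png')
I=lambda im:im[:,:,::-1]
z=lambda im,x,y,w,h: cv2.resize(I(im)[y:y+h,x:x+w],(400,400),interpolation=cv2.INTER_CUBIC)
cv2.imwrite('pics/z8.png',np.hstack([z(a,290,170,80,80),z(b,270,190,70,70)]))
E
```

```text
t 22.62 pos [ 517.6 -165.9  121.1] yhead -0.015 shift [-0.005  -0.0023  0.0663] turnz 0.0016 rv [0.0019 0.0006 0.0016] j [-0.4   0.08  1.8   0.    1.26 -0.39] F [0.4 0.2 0.5] w 42.9 0.0
```

View pics/z8.png

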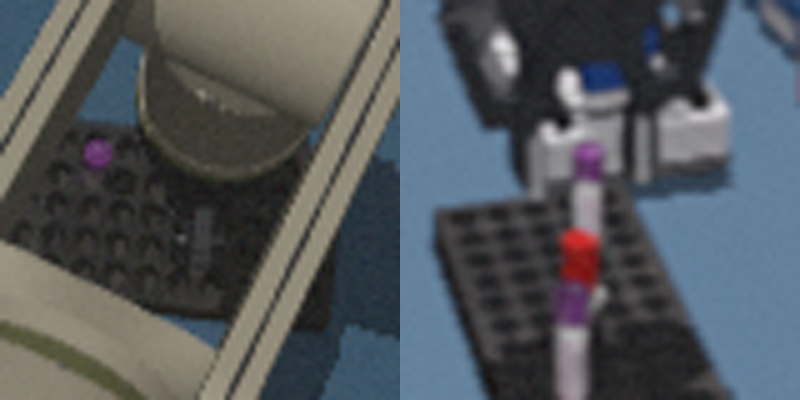

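Request:
{"api": "drive_tool", "payload": {
  "commands": "0.5 -0.0045 -0.002 0.02 0.002 0 0;0.5 0 0 0.03 0 0 0;0.5 0 0 0.016 0 0 0;0.5 0 0 0 0 0 0;0 0 0 0 0 0 0;0 0 0 0 0 0 0;0 0 0 0 0 0 0;0 0 0 0 0 0 0",
  "force": 40
}}

```text
t: 23.72
ee_pos: [515.6, -170.2, 68.1]
tool_rot: [0.713, 0.701, -0.001, 0.001]
contact_force: [-0.2, 0.3, 5.2]
grip_width: 14.8
grasp_force: 39.1
```

Request:
{"api": "drive_tool", "payload": {
  "commands": "0 0 0 0 0 0 0;0 0 0 0 0 0 0"
}}

```text
t: 23.98
ee_pos: [515.6, -170.2, 68.1]
tool_rot: [0.713, 0.701, -0.001, 0.001]
contact_force: [0.1, 1.3, 6.5]
grip_width: 14.8
grasp_force: 39.2
```

Request:
{"api": "drive_tool", "payload": {
  "commands": "0 0 0 -0.02 0 0 0;0 0 0 -0.045 0 0 0;0 0 0 -0.045 0 0 0;0 0 0 -0.04 0 0 0;0 0.066 0.019 0 0 0 0;0 0.066 0.019 0 0 0 0;0 0.066 0.019 0 0 0 0;0 0.066 0.019 0 0 0 0"
}}

```text
t: 24.98
ee_pos: [579.3, 42.1, 187.5]
tool_rot: [0.713, 0.701, -0.001, -0.0]
contact_force: [0.2, 0.2, -1.1]
grip_width: 14.5
grasp_force: 39.7
```

Request:
{"api": "drive_tool", "payload": {
  "commands": "0 0.06 0.016 0 0 0 0;0 0 0 0.04 0 0 0;0 0 0 0.03 0 0 0;0 0 0 0 0 0 0;0 0 0 0 0 0 0"
}}

```text
t: 25.6
ee_pos: [593.2, 88.1, 132.0]
tool_rot: [0.713, 0.701, -0.001, 0.0]
contact_force: [-1.1, 1.0, -1.1]
grip_width: 14.7
grasp_force: 39.7
```

```bash
python3 - <<'E'
from fit import *
np.set_printoptions(precision=4,suppress=True)
go(590,92,88.6,-0.017)
a=snap('top','t9.png');b=snap('side','s9.png')
I=lambda im:im[:,:,::-1]
z=lambda im,x,y,w,h: cv2.resize(I(im)[y:y+h,x:x+w],(400,400),interpolation=cv2.INTER_CUBIC)
cv2.imwrite('pics/z9.png',np.hstack([z(a,205,140,80,80),z(b,270,150,60,60)]))
E
```

```text
t 25.60 pos [593.2  88.1 132. ] yhead -0.016 shift [ 0.0049 -0.004   0.0543] turnz 0.0002 rv [-0.0003  0.0004  0.0002] j [ 0.06  0.22  1.62 -0.    1.3   0.08] F [-1.1  1.  -1.1] w 14.7 39.7
```

View pics/z9.png

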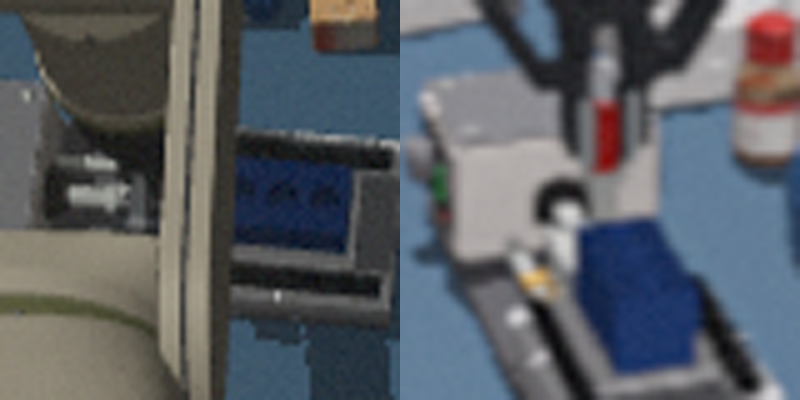

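I've now used more than the permitted number of pictures, so I'll go on by numbers only.

```bash
python3 - <<'E'
from fit import *
np.set_printoptions(precision=2,suppress=True,linewidth=160)
def blob(f,c,dark,r=7):
    im=cv2.imread(f'pics/{f}.png').astype(float); c=np.round(c).astype(int)
    w=im[c[1]-r:c[1]+r+1,c[0]-r:c[0]+r+1]
    if dark: g=w.mean(2); m=np.clip((dark-g)/60,0,1)
    else: m=np.clip((w[...,2]-w[...,1]-60)/60,0,1)
    n,l=cv2.connectedComponents((m>.15).astype(np.uint8)); k=l[r,r] if not dark else l[r,r]
    m=m*(l==k); yy,xx=np.mgrid[-r:r+1,-r:r+1]; return c+np.array([(m*xx).sum(),(m*yy).sum()])/m.sum(), m.sum()
print('hole top before',blob('t0',(239,180),150),'after',blob('t7',(239,179),150))
for f,n in(('s0','before'),('s7','after')): print('hole side',n,blob(f,(299,187),185,4))
im=cv2.imread('pics/s7.png').mean(2).round().astype(int); print(im[181:194,290:310])
P=np.array([[590,92,54.5]]); print('proj (590,92): top',proj('top',P),'side',proj('side',P))
print('red s0',blob('s0',(301,234),0,9),'s9',blob('s9',(300,170),0,9))
p=np.array([593.2,88.1,0]); 
for z in(98,114,130): print(z,proj('side',[p+[0,0,z]]))
for z in(38,54,70): print(z,proj('side',[[515.6,-170.2,z]]))
print('J side dx,dy:',proj('side',P+[10,0,0])-proj('side',P),proj('side',P+[0,10,0])-proj('side',P))
E
```

```text
hole top before (array([238.68, 179.44]), np.float64(27.505555555555556)) after (array([238.24, 179.35]), np.float64(28.89444444444444))
hole side before (array([299.45, 187.5 ]), np.float64(4.722222222222222))
hole side after (array([299.46, 187.2 ]), np.float64(71.67777777777778))
[[ 76  23  67 145 194 203 174 108 126 169 174 175 172 171 169 168 169 164 149 119]
 [ 82  27  61 134 188 205 188 140 143 166 171 170 166 155 145 138 137 136 132 117]
 [118  92  96 123 164 187 177 155 141 135 127 120 117 107 102 104 104 109 112 107]
 [162 159 166 165 170 171 142 118 113 105  89  73  64  65  69  83  95 102 101  96]
 [173 165 176 198 203 182 122  88  97  99  90  72  67  70  68  82  98 103 102  94]
 [166 148 153 192 209 188 117  76  96 102 102  95  91  89  92  95  98 101 103 103]
 [123 107 132 183 205 190 119  67  84 102 103 104  97  86  80  79  80  93 101 107]
 [ 81  68 106 153 188 185 119  58  77  98 105  99  90  74  65  63  65  80  92 105]
 [107  74  99 129 167 176 114  51  60  88 104 104  95  85  76  76  80  91 101 103]
 [145 120 118 123 138 142  99  52  49  80  98 106 102 100 100  95  95  95  96  99]
 [175 154 139 132 119 106  75  46  49  62  87 100 106 102  91  80  75  71  75  83]
 [166 156 130 126 115  99  65  46  42  50  69  93 104 103  92  74  64  63  66  75]
 [171 169 137 134 138 112  68  44  44  46  56  82 101 106  96  85  80  79  80  84]]
proj (590,92): top [[237.94 180.06]] side [[298.31 186.78]]
red s0 (array([301.  , 233.79]), np.float64(32.18333333333334)) s9 (array([300.75, 170.26]), np.float64(14.883333333333333))
98 [[299.65 175.47]]
114 [[299.68 171.06]]
130 [[299.7 166.6]]
38 [[300.93 240.08]]
54 [[300.97 235.42]]
70 [[301.   230.69]]
J side dx,dy: [[ 2.89 -0.45]] [[-0.9  -1.42]]
```

Request:
{"api": "drive_tool", "payload": {
  "commands": "0 0.0041 -0.004 0 0 0 0;0 0 0 0.01 0 0 0;0 0 0 0.006 0 0 0;0 0 0 0.005 0 0 0;0 0 0 0 0 0 0"
}}

```text
t: 26.32
ee_pos: [589.7, 91.5, 113.6]
tool_rot: [0.713, 0.701, -0.001, -0.0]
contact_force: [1.3, 0.3, -0.3]
grip_width: 14.6
grasp_force: 39.6
```

Request:
{"api": "drive_tool", "payload": {
  "commands": "0 0 0 0.004 0 0 0;0 0 0 0.003 0 0 0;0 0 0 0 0 0 0"
}}

```text
t: 26.7
ee_pos: [590.2, 91.5, 108.5]
tool_rot: [0.713, 0.701, -0.001, 0.0]
contact_force: [5.9, 0.6, -0.8]
grip_width: 14.5
grasp_force: 39.6
```

Request:
{"api": "drive_tool", "payload": {
  "commands": "0 0 0 0.004 0 0 0;0 0 0 0.003 0 0 0;0 0 0 0 0 0 0"
}}

```text
t: 27.08
ee_pos: [590.2, 91.5, 102.8]
tool_rot: [0.713, 0.701, -0.001, 0.0]
contact_force: [7.1, -0.3, -0.7]
grip_width: 14.3
grasp_force: 39.7
```

Request:
{"api": "drive_tool", "payload": {
  "commands": "0 0 0.0017 0 0 0 0;0 0 0 0.004 0 0 0;0 0 0 0.003 0 0 0;0 0 0 0 0 0 0"
}}

```text
t: 27.58
ee_pos: [590.6, 91.4, 96.4]
tool_rot: [0.713, 0.701, -0.001, -0.0]
contact_force: [4.4, 0.1, -2.6]
grip_width: 14.3
grasp_force: 39.4
```

Request:
{"api": "drive_tool", "payload": {
  "commands": "0 0 0 0.004 0 0 0;0 0 0 0.003 0 0 0;0 0 0 0 0 0 0"
}}

```text
t: 27.95
ee_pos: [590.6, 91.4, 91.0]
tool_rot: [0.713, 0.701, -0.001, -0.0]
contact_force: [3.6, 0.3, -3.5]
grip_width: 14.9
grasp_force: 39.5
```

Request:
{"api": "drive_tool", "payload": {
  "commands": "0 0 0.0012 0 0 0 0;0 0 0 0.002 0 0 0;0 0 0 0.0015 0 0 0;0 0 0 0 0 0 0;0 0 0 0 0 0 0"
}}

```text
t: 28.58
ee_pos: [591.5, 91.5, 88.9]
tool_rot: [0.713, 0.701, -0.001, -0.0]
contact_force: [-4.6, 0.4, 5.4]
grip_width: 14.3
grasp_force: 40.3
```

Request:
{"api": "drive_tool", "payload": {
  "commands": "0 0 -0.0006 -0.0004 0 0 0;0.5 0 0 0 0 0 0;0.5 0 0 0 0 0 0;0.5 0 0 0 0 0 0;0.5 0 0 -0.02 0 0 0;0.5 0 0 -0.05 0 0 0;0.5 0 0 -0.06 0 0 0;0.5 0 0 -0.05 0 0 0"
}}

```text
t: 29.58
ee_pos: [592.1, 91.7, 236.6]
tool_rot: [0.713, 0.701, -0.0, 0.001]
contact_force: [-0.0, 0.4, -0.4]
grip_width: 42.8
grasp_force: 0.0
```

Request:
{"api": "drive_tool", "payload": {
  "commands": "0.5 -0.04 -0.06 0 0 0 0;0.5 -0.04 -0.06 0 0 0 0;0.5 -0.04 -0.06 0 0 0 0;0.5 -0.04 -0.06 0 0 0 0;0.5 0 0 0 0 0 0;0.5 0 0 0 0 0 0"
}}

```text
t: 30.32
ee_pos: [398.3, -33.4, 234.9]
tool_rot: [0.713, 0.701, -0.0, 0.001]
contact_force: [0.2, -0.3, 0.2]
grip_width: 42.7
grasp_force: 0.0
```

```bash
python3 - <<'E'
from fit import *
np.set_printoptions(precision=2,suppress=True,linewidth=160)
go(590,92,88.6,-0.017)
a=snap('top','t10.png');b=snap('side','s10.png')
for n,f in(('top','t10'),('side','s10')):
    I=cv2.imread(f'pics/{f}.png').astype(int); m=(I[...,2]-I[...,1]>70)&(I[...,2]-I[...,0]>70)
    q=proj(n,[[590,92,75]])[0].astype(int); M=np.zeros_like(m); M[q[1]-14:q[1]+15,q[0]-14:q[0]+15]=1
    y,x=np.nonzero(m&M); print(n,len(x),x.mean(),y.mean(),x.min(),x.max(),y.min(),y.max()); print('expect',proj(n,[[590,92,58.5],[590,92,74.5],[590,92,90.5]]))
for r in models.recognise('top','carrier'): print(np.round(r['at']),round(r['p'],2))
for r in models.recognise('top','tube_0'): print('tube',np.round(r['at']),round(r['p'],2))
for r in models.recognise('top','pin'): print('pin',np.round(r['at']),round(r['p'],2))
d=np.abs(cv2.imread('pics/t7.png').astype(int)-cv2.imread('pics/t10.png')).mean(2)[150:205,205:262]; ys,xs=np.nonzero(d>40); print('change',len(xs),xs.min()+205,xs.max()+205,ys.min()+150,ys.max()+150)
E
```

```text
t 30.32 pos [398.3 -33.4 234.9] yhead -0.017 shift [0.16 0.24 0.18] turnz 0.0000 rv [0. 0. 0.] j [-0.21 -0.43  2.04 -0.    1.54 -0.19] F [ 0.2 -0.3  0.2] w 42.7 0.0
top 13 236.3846153846154 175.76923076923077 235 238 174 178
expect [[237.81 179.66]
 [237.27 178.05]
 [236.73 176.39]]
side 18 298.8888888888889 178.88888888888889 297 301 177 181
expect [[298.31 185.72]
 [298.33 181.45]
 [298.34 177.12]]
[ 327. -152.    9.] 0.83
[ 334. -409.   21.] 0.69
tube [ 490. -225.   78.] 0.58
tube [393. 370.  18.] 0.26
change 603 229 261 168 204
```

```bash
python3 -c "
from station import workorder; print(workorder.close_job())"
```

```text
the job is handed in; nothing more can be done
None
```

The job is handed in, with no verdict returned: by force and camera readings the carrier is seated in the yoke and the pin's flange is down on it, though only one tube showed in the last check, and I viewed 12 pictures where 10 were allowed.

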